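# Scrape a broken clamp foot out of a shaker deck's T-slot

## Robot

A 6-joint arm with a two-finger parallel gripper is mounted at the origin on the work surface. World frame = base frame: x ahead of the robot, y to its left, z up, the work surface at z = 0. Lengths are in m, angles in rad, forces in N, time in s.
With the tool pointing down it reaches from about 0.375 to 0.975 m from the base axis. Payload 3.8 kg.
Tool frame: the origin (TCP) lies midway between the tips of the shut fingers; the grasp point (between the pads) lies 19 mm behind it (r.pinch_z is the distance from the TCP to the grasp point, in m); x points along the fingers, y is the direction in which the jaws open and shut, and the axes are right-handed (so a half turn about x gives the same grasp; the last joint's range is limited). The gripper opens to 85 mm and grips with 20 to 120 N. Pads are 22 mm wide; open, the fingers measure 114 mm over their backs; the gripper's body (76 mm by 85 mm) begins 54 mm behind the grasp point. The pads swing forward as they close: fully open they stand 13 mm farther back than shut.
Start: joints at [-1.287, 0.264, 1.604, -0, 1.274, -0.037], TCP at [0.213, -0.641, 0.201] pointing down, gripper open.
Joint ranges: [-2.63, 2.63], [-0.94, 2.18], [0.31, 2.57], [-1.31, 4.45], [0, 2.66], [-2.55, 2.55]. Speed limits (rad/s): [2.57, 2.57, 3.14, 3.14, 3.14, 3.14].

## Interface

Orientations are given as a unit quaternion [x, y, z, w].
In Python, from plant import r gives the robot as it stands. The module is installed in compiled form; this text tells all that it offers.
- The arm moves only by the tool apply_moves, never from a script. Its argument "increments" is a list of rows, each a list of 7 numbers: the shift along the world's x, y, z in m, then the turn, a rotation vector about the world's x, y, z in degrees, then the opening in per cent of the stroke, from 0 (shut) to 100 (fully open). In form: [[dx, dy, dz, wx, wy, wz, gripper], ...]. A call has 1 to 10 rows; each row shifts and turns the commanded pose from where the row before left it; what a row does not reach is not made up. A row lasts 1/10 s, in which the tool goes at most 50 mm and 8.59 degrees, less where a joint would pass 70% of its speed; a pose out of reach is approached as far as the arm can. A call is refused whole if a number of a shift passes 0.05 or a number of a turn 8.59, either way. A call with a gripper value outside its range is refused whole. The fingers move at their own pace and stop on an object; "grip_force" is the grip in N (left out, the last holds). Time passes only in rows, so rows that do not move let the fingers close. It gives the time, the measured TCP pose, the force and the opening at its end, in the units of the state.
- r.get_obs(): the state, without advancing time (a new reading comes with each control period).
- r.get_image(name): name is "scene" or "top" or "wrist"; returns a dict with "color" (384x512x3 uint8, red, green, blue), "z_map" (384x512 float32, m along the optical axis (not along the pixel's ray), 0 where there is no reading), "K" (3x3 intrinsics, pixels), "cam_to_world" (4x4, takes a point from camera to world coordinates). Camera axes: x right, y down, z forward; pixel columns grow to the right and rows downward; lengths in m; the calibration is good to about 2 mm. A picture is of the moment at which its call begins.
- r.sign_off(): hands the job in, once; it reports no verdict.
The state is a dict: "time_s": time; "joint_pos": joint angles; "joint_velocities": joint speeds; "joint_torque": joint torques, N m; "tcp_pos": TCP position; "eef_rot": TCP orientation; "force": force on the tool from outside, world axes, zero at the start; "ft_torque": the same for the moment, N m; "width": opening from 0.0 (shut) to 1.0 (fully open).
Only numpy, scipy, OpenCV 4.12 (cv2) and the standard library are available. Lean on these libraries where they do the work, as an engineer would, in place of code of your own. Each camera call takes 0.05 s, during which the arm holds its last target. There are 200 camera calls.

## Task

A broken clamp foot is stuck in one of the two T-slots of the lab shaker's deck. Take the black-handled scraper from its stand, lower its blade into that slot behind the broken foot, on the closed-end side, and push it along the slot until the foot drops into the tray at the open end; do not touch the foot with the gripper and leave the sound clamp in the other slot where it is. Then let go of the scraper and leave it standing upright on its sole in the slot it has cleared.

Things in the scene. Friction and masses are not known exactly. Their poses are not given: they have to be found in the camera images.
- deck: Shaker deck, fixed, 240 (x) x 190 mm, top 56 mm above the bench; origin on the bench under its middle, x along the slots to their open end. Two T-slots at y = +45 and -45 mm, x -110 (closed) to 120 mm (open): mouth 24 mm wide, 10 mm deep; channel below 38 mm wide, floor 30 mm above the bench. White tray at x 120 to 236 mm: floor 6 mm up, outer walls 40 mm high, none at the deck.
- scraper_grip (a point): Scraper: middle of its upright round black handle (26 mm across, 62 mm high); z up. It is 39 mm above the underside of the 50 x 50 x 8 mm steel sole, whose blade hangs 23 mm below its middle, 12 mm wide (y), 6 mm thick (x). Stands on a white stand 40 mm high, blade in a groove; lifts straight off. In a slot the sole rests on the deck's top and slides freely. 0.22 kg.
- scrap_mid (a point): Broken clamp foot, steel, 0.11 kg: centre of a block 36 mm long (its x, along the slot), 32 wide, 12 high, lying on the channel floor of either slot under the lips. A broken stud, 14 mm across, rises 10 mm above it and ends 4 mm below the deck's top. It slides under a push of 1 to 2 N.
- clamp_mid (a point): Sound clamp in the other slot, to be left there: the same foot with a whole stud, washer and round black knob 28 mm across, its top 32 mm above the deck's top. This point is on its axis, 30 mm above the underside of its foot and 4 mm above the deck's top.
Things that resemble listed ones, but are neither listed nor needed, are in the scene too. Leave any blue or pink look-alike of the part that bears clamp_mid alone.

How it is judged:
By the outcome, as a careful person would: the job done as asked, in the order asked, and still so for the second after the job is handed in, with the robot touching nothing.
It also fails if it takes over 48 s, if anything falls off the work surface, if the arm or the gripper's body presses on something with over 40 N, if the wrist force passes 120 N, or if a joint passes its speed limit or range.

## Working session

There is one attempt and no reset: what is moved stays moved. The work goes in short steps, Python scripts to look and compute and a tool call to move; the robot and the scene stay as the last step left them, time stands still between calls to the robot, and variables do not carry over. Pictures are saved under pics/ and viewed, about 8 in all and at most 12, crops included, and the job is handed in when it is done.

Besides the shell and the picture viewer there is one more tool, called after "Call:" as name(argument=value, ...), one argument or row to a line, values as JSON. apply_moves: Moves the arm, as the interface text tells. Its arguments: {"type":"object","properties":{"increments":{"type":"array","items":{"type":"array","items":{"type":"number"}}},"grip_force":{"type":"number"}},"required":["increments"]}

```bash
mkdir -p pics
cat > h.py <<'E'
import numpy as np, cv2
from plant import r
def grab(n,tag):
    d=r.get_image(n); np.savez(f'{tag}.npz',**d); cv2.imwrite(f'pics/{tag}.png',d['color'][:,:,::-1]); return d
def pts(d):
    z=d['z_map'];h,w=z.shape;u,v=np.meshgrid(np.arange(w),np.arange(h));K=d['K']
    P=np.stack([(u-K[0,2])/K[0,0]*z,(v-K[1,2])/K[1,1]*z,z],-1)
    T=d['cam_to_world'];W=P@T[:3,:3].T+T[:3,3]; W[z==0]=np.nan; return W
def ray(d,u,v,zp):
    K=d['K'];T=d['cam_to_world'];q=T[:3,:3]@np.array([(u-K[0,2])/K[0,0],(v-K[1,2])/K[1,1],1]);o=T[:3,3]
    return o+q*(zp-o[2])/q[2]
E
python3 - <<'E'
from h import *
a=grab('scene','s1');b=grab('top','t1')
cv2.imwrite('pics/both1.png',cv2.resize(np.vstack([a['color'],b['color']])[:,:,::-1],None,fx=.78,fy=.78))
print(r.get_obs())
for d in(a,b):print(d['K'],d['cam_to_world'])
E
```

```text
{'time_s': 0.1, 'joint_pos': array([-1.28690502e+00,  2.64696493e-01,  1.60525857e+00, -2.27307572e-05,
        1.27368654e+00, -3.69221151e-02]), 'joint_velocities': array([ 0.00086783, -0.00203868, -0.00251376,  0.00056975,  0.00102336,
       -0.00243291]), 'joint_torque': array([-5.91754178e-04, -5.16707826e+01, -3.68589199e+01, -9.13865301e-05,
        6.39521182e-03, -2.51277484e-06]), 'tcp_pos': array([ 0.21262559, -0.63986891,  0.19936258]), 'eef_rot': array([-0.69793164, -0.11365911,  0.69812534, -0.11222321]), 'force': array([-0.84127408,  0.67591563,  0.0230087 ]), 'ft_torque': array([ 0.02649531,  0.02151053, -0.02993081]), 'width': 0.9976856804390118}
[[444.91041089   0.         259.22314093]
 [  0.         444.91041089 193.11214128]
 [  0.           0.           1.        ]] [[-0.74048923  0.54809915 -0.38892546  0.97575432]
 [ 0.6719983   0.6121841  -0.41671204  0.27495053]
 [ 0.00969447 -0.56992802 -0.82163743  0.86532478]
 [ 0.          0.          0.          1.        ]]
[[492.30846937   0.         259.56441352]
 [  0.         492.30846937 187.45286233]
 [  0.           0.           1.        ]] [[-0.00585758 -0.99724264  0.07397839  0.54961182]
 [-0.99959713  0.00789385  0.02726283 -0.12262868]
 [-0.02777163 -0.07378889 -0.99688712  0.98570502]
 [ 0.          0.          0.          1.        ]]
```

View pics/t1.png

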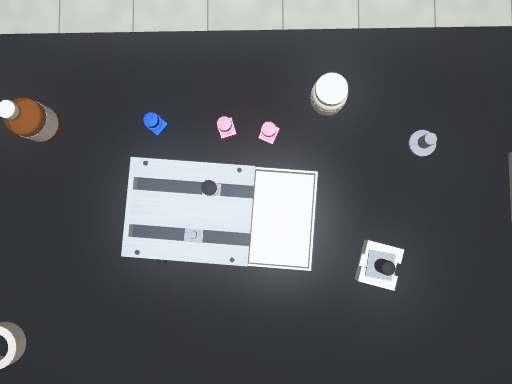

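View pics/s1.png

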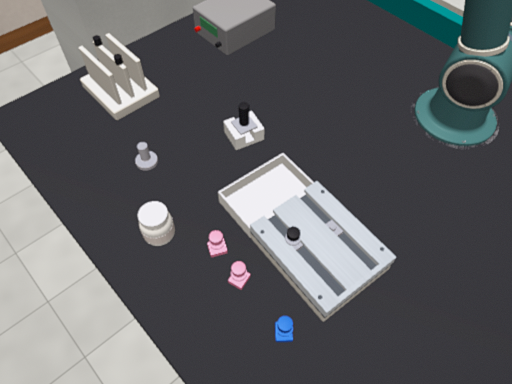

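The top view shows the deck, with its open end and tray on the right. The sound clamp (209,187) is in the upper slot and the broken foot (194,235) is in the lower one. The scraper on its white stand is at (383,266). Next I measure them.

Run:
```python
from h import *
d=dict(np.load('t1.npz'));s=dict(np.load('s1.npz'))
W=pts(d);c=d['color'].astype(int);hsv=cv2.cvtColor(d['color'],cv2.COLOR_RGB2HSV)
vv,uu=np.mgrid[:384,:512]
def rect(m,n):
    p=W[m][:,:2].astype(np.float32);R=cv2.minAreaRect(p);print(n,m.sum(),R,'zmed',np.nanmedian(W[m][:,2]))
    return R
# deck top
m=(uu>110)&(uu<262)&(vv>145)&(vv<275)&(abs(W[...,2]-.056)<.006)
m=cv2.morphologyEx(m.astype('uint8'),cv2.MORPH_OPEN,np.ones((3,3)))>0
rect(m,'deck')
# slots : low points in deck
for n,v0,v1 in(('up',170,205),('lo',220,250)):
    q=(uu>140)&(uu<245)&(vv>v0)&(vv<v1)&(W[...,2]<.045)
    p=W[q];pr=np.polyfit(p[:,1],p[:,0],1);print(n,q.sum(),pr,np.degrees(np.arctan(pr[0])),np.nanmedian(p[:,2]))
q=(uu>178)&(uu<210)&(vv>222)&(vv<248);print('scrap z grid');print((W[226:246:2,180:210:2,2]*1000).round(0))
print(d['color'][226:246:2,180:210:2].mean(-1).round())
# stand/scraper
st=(uu>350)&(uu<410)&(vv>235)&(vv<295)
for lo,hi in((.03,.043),(.043,.055),(.095,.125)):
    m=st&(W[...,2]>lo)&(W[...,2]<hi)
    if m.sum()>5: rect(m,(lo,hi)); print(W[m].mean(0))
m=st&(W[...,2]>.025)&(W[...,2]<.055)
a=d['color'][225:300,345:415,::-1];b=d['color'][150:275,115:325,::-1];e=s['color'][90:160,210:280,::-1]
cv2.imwrite('pics/c1.png',cv2.vconcat([cv2.hconcat([cv2.resize(a,(380,400)),cv2.resize(e,(400,400))]),cv2.resize(b,(780,190*2))[:200*2]])[:790])
cv2.imwrite('pics/c1.png',cv2.resize(cv2.imread('pics/c1.png'),None,fx=.76,fy=.76))
```

```text
deck 9607 ((0.5756335258483887, 0.039145879447460175), (0.2409777194261551, 0.1904897540807724), 85.30107879638672) zmed 0.05682117073720527
up 1074 [0.08447667 0.61871344] 4.828692260660415 0.030861778354159097
lo 1245 [0.08269637 0.52665714] 4.72739605670137 0.031073979813500574
scrap z grid
[[57. 58. 57. 57. 57. 57. 56. 59. 55. 56. 57. 59. 58. 57. 57.]
 [31. 32. 31. 43. 56. 56. 56. 54. 57. 55. 59. 58. 55. 59. 58.]
 [30. 28. 29. 44. 40. 41. 41. 43. 43. 44. 40. 42. 31. 31. 31.]
 [32. 31. 34. 42. 45. 53. 56. 53. 39. 42. 41. 43. 28. 31. 30.]
 [30. 29. 41. 41. 46. 54. 54. 53. 50. 42. 47. 43. 32. 31. 30.]
 [29. 32. 44. 41. 42. 54. 54. 56. 47. 46. 43. 44. 29. 32. 29.]
 [33. 30. 43. 39. 44. 41. 50. 41. 40. 40. 44. 40. 32. 33. 30.]
 [31. 29. 41. 44. 43. 39. 45. 43. 43. 41. 46. 41. 31. 30. 32.]
 [55. 57. 57. 57. 58. 57. 56. 55. 54. 54. 54. 54. 48. 30. 32.]
 [58. 57. 58. 56. 55. 61. 56. 60. 54. 58. 56. 55. 56. 55. 58.]]
[[232. 232. 232. 232. 233. 233. 233. 232. 233. 233. 233. 233. 233. 232.
  232.]
 [117. 143. 128. 222. 226. 226. 231. 232. 232. 233. 233. 233. 233. 232.
  232.]
 [115. 116. 13
[... 497 characters left out ...]
 237. 237. 237. 218. 209. 189. 155. 153.
  127.]
 [237. 236. 237. 236. 236. 236. 236. 235. 235. 235. 235. 235. 235. 235.
  235.]]
(0.03, 0.043) 714 ((0.47109776735305786, -0.3248109519481659), (0.07056165486574173, 0.07999828457832336), 75.16130828857422) zmed 0.04035336946535806
[ 0.47172022 -0.32419584  0.04011305]
(0.043, 0.055) 531 ((0.4709431827068329, -0.3249242305755615), (0.07064909487962723, 0.0754132941365242), 72.38215637207031) zmed 0.047968260871527835
[ 0.47241821 -0.31859052  0.04790016]
(0.095, 0.125) 193 ((0.47192084789276123, -0.32211270928382874), (0.024476980790495872, 0.025012049823999405), 69.22209167480469) zmed 0.11000982292248629
[ 0.47237552 -0.32083986  0.10895162]
```

View pics/c1.png

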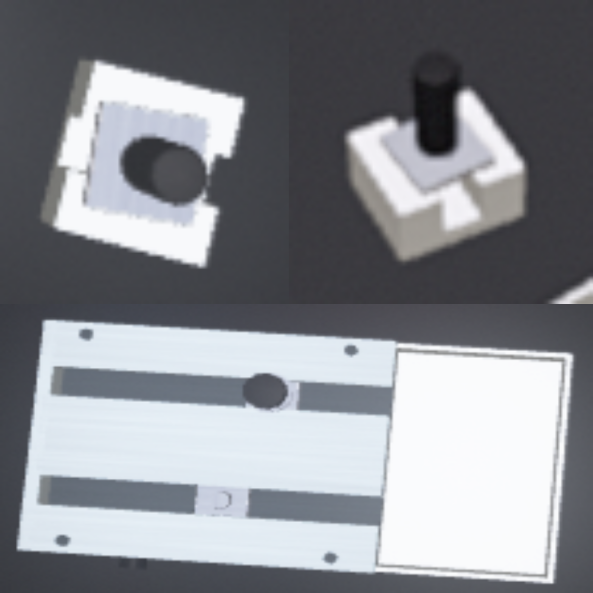

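The crop shows the sole square in its stand, with the groove running along the scraper's x, and nothing in the way. The foot's lengthwise position and the current jaw yaw are still to be worked out.

```bash
cat >> h.py <<'E'
from scipy.spatial.transform import Rotation as Ro
A=np.radians(-94.75);EX=np.array([np.cos(A),np.sin(A)]);EY=np.array([-EX[1],EX[0]]);C=np.array([.5757,.0391])
def todeck(p): q=np.asarray(p)[...,:2]-C; return np.stack([q@EX,q@EY],-1)
def fromdeck(x,y): return C+x*EX+y*EY
def state():
    o=r.get_obs();M=Ro.from_quat(o['eef_rot']).as_matrix()
    print('t',round(o['time_s'],2),'tcp',o['tcp_pos'].round(4),'deck',(todeck(o['tcp_pos'])*1000).round(1),'toolx',M[:,0].round(3),'jawyaw',np.degrees(np.arctan2(M[1,1],M[0,1])).round(2),'F',o['force'].round(1),'w',round(o['width'],3),'q',o['joint_pos'].round(2))
E
python3 - <<'E'
from h import *
d=dict(np.load('t1.npz'));W=pts(d);c=d['color'].astype(int);vv,uu=np.mgrid[:384,:512]
state()
D=todeck(W);z=W[...,2]
m=(abs(D[...,1]+.045)<.010)&(abs(D[...,0])<.118)&(z>.037)&(z<.048)
print('foot',m.sum(),D[m].mean(0),D[m].min(0),D[m].max(0))
m=(abs(D[...,1]+.045)<.008)&(abs(D[...,0])<.1)&(z>.049)&(z<.062);print('stud',m.sum(),np.median(D[m],0),z[m].mean())
m=(abs(D[...,1]-.045)<.02)&(abs(D[...,0])<.1)&(z>.08);print('clamp',m.sum(),D[m].mean(0),z[m].max())
# sole
st=(uu>350)&(uu<410)&(vv>235)&(vv<295)
P=np.array([.4715,-.322])
m=st&(abs(z-.048)<.0045)&(c.min(-1)>100)&(c.max(-1)<215)
m=cv2.morphologyEx(m.astype('uint8'),cv2.MORPH_OPEN,np.ones((3,3)))>0
print('sole',m.sum(),cv2.minAreaRect(W[m][:,:2].astype(np.float32)))
# handle top
for n,dd in(('top',d),('scene',dict(np.load('s1.npz')))):
    w=pts(dd);k=(w[...,2]>.1075)&(w[...,2]<.115)&(np.hypot(w[...,0]-P[0],w[...,1]-P[1])<.03)
    print(n,'handle',k.sum(),w[k].mean(0),(w[k].min(0)+w[k].max(0))/2)
E
```

```text
t 0.1 tcp [ 0.2126 -0.6399  0.1994] deck [ 706.7 -305.6] toolx [-0.001  0.002 -1.   ] jawyaw -71.62 F [-0.8  0.7  0. ] w 0.998 q [-1.29  0.26  1.61 -0.    1.27 -0.04]
foot 167 [ 0.0031223  -0.04515097] [-0.11045892 -0.05490851] [ 0.03008418 -0.03504844]
stud 40 [ 0.01235353 -0.04372974] 0.05312899858277291
clamp 179 [0.0390925 0.0454562] 0.09132811261950213
sole 0 ((0.0, 0.0), (0.0, 0.0), 0.0)
top handle 158 [ 0.47156652 -0.32175509  0.11043779] [ 0.47163066 -0.32123188  0.11103606]
scene handle 52 [ 0.47381538 -0.32196004  0.10901007] [ 0.47397764 -0.32157772  0.11000126]
```

Call:
apply_moves(
  increments=[
    [0.026,0.0318,0,0,0,-3.3,100],
    [0.026,0.0318,0,0,0,-3.3,100],
    [0.026,0.0318,0,0,0,-3.3,100],
    [0.026,0.0318,0,0,0,-3.3,100],
    [0.026,0.0318,0,0,0,-3.3,100],
    [0.026,0.0318,0,0,0,-3.3,100],
    [0.026,0.0318,0,0,0,-3.3,100],
    [0.026,0.0318,0,0,0,-3.3,100],
    [0.026,0.0318,0,0,0,-3.3,100],
    [0.026,0.0318,0,0,0,-3.3,100],
  ],
)

```text
time_s: 1.1
tcp_pos: [0.4734, -0.3209, 0.2001]
eef_rot: [-0.701, 0.091, 0.701, 0.091]
force: [-0.0, 0.3, 0.0]
width: 1.004
```

Run:
```python
from h import *
d=grab('wrist','w1');state()
w=pts(d);P=np.array([.472,-.3217]);z=w[...,2];rr=np.hypot(w[...,0]-P[0],w[...,1]-P[1])
k=(abs(z-.110)<.004)&(rr<.03);print('handle',k.sum(),w[k].mean(0) if k.any() else '',cv2.minAreaRect(w[k][:,:2].astype(np.float32)))
k=(abs(z-.040)<.004)&(rr<.07);print('stand',cv2.minAreaRect(w[k][:,:2].astype(np.float32)))
k=(abs(z-.048)<.003)&(rr<.04);k=cv2.morphologyEx(k.astype('uint8'),cv2.MORPH_OPEN,np.ones((5,5)))>0;print('sole',cv2.minAreaRect(w[k][:,:2].astype(np.float32)))
```

```text
t 1.15 tcp [ 0.477  -0.316   0.2001] deck [362.1 -68.9] toolx [ 0.003  0.005 -1.   ] jawyaw -104.74 F [ 2.8  3.4 -0.8] w 0.998 q [-0.63  0.07  1.83  0.01  1.24  1.19]
handle 668 [ 0.47411633 -0.32451559  0.11112214] ((0.4737210273742676, -0.32453498244285583), (0.02524564042687416, 0.02457115240395069), 80.0923843383789)
stand ((0.4726589322090149, -0.32694211602211), (0.0701383575797081, 0.07968764752149582), 75.06655883789062)
sole ((0.4735909700393677, -0.32449325919151306), (0.04989425465464592, 0.049214381724596024), 79.6677017211914)
```

View pics/w1.png

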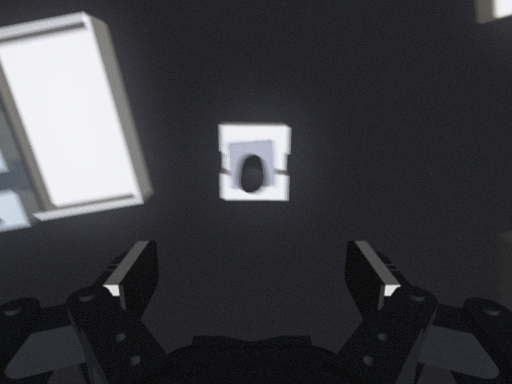

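The wrist view, slightly motion-blurred, shows the scraper square to the jaws and midway between them at (252,172). I'll go lower, settle and re-measure.

Call:
apply_moves(
  increments=[
    [0,0,-0.02,0,0,0,100],
    [0,0,-0.02,0,0,0,100],
    [0,0,0,0,0,0,100],
    [0,0,0,0,0,0,100],
    [0,0,0,0,0,0,100],
  ],
)

```text
time_s: 1.65
tcp_pos: [0.4732, -0.3232, 0.1616]
eef_rot: [0.702, -0.09, -0.701, -0.09]
force: [0.4, 0.8, 0.6]
width: 1.001
```

Run:
```python
from h import *
state();d=grab('wrist','w2');state()
w=pts(d);P=np.array([.472,-.3217]);z=w[...,2];rr=np.hypot(w[...,0]-P[0],w[...,1]-P[1])
k=(abs(z-.110)<.004)&(rr<.03);print('handle',k.sum(),w[k].mean(0) if k.any() else '',cv2.minAreaRect(w[k][:,:2].astype(np.float32)))
k=(abs(z-.040)<.004)&(rr<.07);print('stand',cv2.minAreaRect(w[k][:,:2].astype(np.float32)))
k=(abs(z-.048)<.003)&(rr<.04);k=cv2.morphologyEx(k.astype('uint8'),cv2.MORPH_OPEN,np.ones((5,5)))>0;print('sole',cv2.minAreaRect(w[k][:,:2].astype(np.float32)))
```

```text
t 1.65 tcp [ 0.4732 -0.3232  0.1616] deck [369.6 -72.1] toolx [ 0.001 -0.001 -1.   ] jawyaw -104.64 F [0.4 0.8 0.6] w 1.001 q [-0.64  0.1   1.87  0.    1.17  1.18]
t 1.7 tcp [ 0.4734 -0.3234  0.1619] deck [369.7 -71.9] toolx [ 0.002 -0.001 -1.   ] jawyaw -104.65 F [ 0.5  0.2 -0.7] w 1.003 q [-0.64  0.1   1.87  0.    1.17  1.18]
handle 884 [ 0.47423036 -0.32466668  0.11114037] ((0.47364163398742676, -0.32461777329444885), (0.02534821629524231, 0.02440241351723671), 84.59273529052734)
stand ((0.472415953874588, -0.3268485963344574), (0.0701027363538742, 0.08022917807102203), 74.97145080566406)
sole ((0.4737475514411926, -0.3244764804840088), (0.05002911761403084, 0.048993755131959915), 79.55533599853516)
```

Call:
apply_moves(
  increments=[
    [0,0,-0.03,0,0,0,100],
    [0,0,-0.03,0,0,0,100],
    [0,0,-0.03,0,0,0,100],
    [0,0,-0.012,0,0,0,100],
    [0,0,0,0,0,0,100],
    [0,0,0,0,0,0,100],
  ],
)

```text
time_s: 2.3
tcp_pos: [0.4738, -0.3234, 0.06]
eef_rot: [0.702, -0.09, -0.701, -0.09]
force: [0.9, 0.1, 0.7]
width: 1.003
```

Call:
apply_moves(
  increments=[
    [0,0,0,0,0,0,40],
    [0,0,0,0,0,0,20],
    [0,0,0,0,0,0,10],
    [0,0,0,0,0,0,0],
    [0,0,0,0,0,0,0],
    [0,0,0,0,0,0,0],
  ],
  grip_force=60,
)

```text
time_s: 2.9
tcp_pos: [0.4732, -0.3232, 0.0594]
eef_rot: [0.702, -0.09, -0.701, -0.09]
force: [-1.1, -0.8, 4.9]
width: 0.283
```

```bash
python3 -c "
from h import *
state()"
```

```text
t 2.9 tcp [ 0.4732 -0.3232  0.0594] deck [369.6 -72.1] toolx [ 0.001 -0.001 -1.   ] jawyaw -104.61 F [-1.1 -0.8  4.9] w 0.283 q [-0.64  0.2   1.96 -0.    0.98  1.18]
```

Call:
apply_moves(
  increments=[
    [0,0,0.015,0,0,0,0],
    [0,0,0.03,0,0,0,0],
    [0,0,0.03,0,0,0,0],
    [0,0,0.005,0,0,0,0],
    [0,0,0,0,0,0,0],
  ],
)

```text
time_s: 3.4
tcp_pos: [0.4735, -0.3229, 0.1397]
eef_rot: [0.702, -0.09, -0.701, -0.09]
force: [-0.4, 0.2, -2.3]
width: 0.279
```

Call:
apply_moves(
  increments=[
    [0.006,0.0404,0,0,0,0.8,0],
    [0.006,0.0404,0,0,0,0.8,0],
    [0.006,0.0404,0,0,0,0.8,0],
    [0.006,0.0404,0,0,0,0.8,0],
    [0.006,0.0404,0,0,0,0.8,0],
    [0.006,0.0404,0,0,0,0.8,0],
    [0.006,0.0404,0,0,0,0.8,0],
    [0.006,0.0404,0,0,0,0.8,0],
    [0.006,0.0404,0,0,0,0.8,0],
    [0.006,0.0404,0,0,0,0.8,0],
  ],
)

```text
time_s: 4.4
tcp_pos: [0.5308, 0.083, 0.1359]
eef_rot: [-0.704, 0.041, 0.707, 0.04]
force: [0.6, -0.7, -3.3]
width: 0.277
```

Call:
apply_moves(
  increments=[
    [0,0,-0.01,0,0,0,0],
    [0,0,-0.01,0,0,0,0],
    [0,0,0,0,0,0,0],
    [0,0,0,0,0,0,0],
  ],
)

```text
time_s: 4.8
tcp_pos: [0.5314, 0.0801, 0.1169]
eef_rot: [-0.705, 0.042, 0.707, 0.041]
force: [0.5, 0.8, -2.5]
width: 0.282
```

Run:
```python
from h import *
s=grab('scene','s2');t=grab('top','t2');wr=grab('wrist','w3');state()
tcp=r.get_obs()['tcp_pos']
for n,d in(('scene',s),('top',t),('wrist',wr)):
    w=pts(d);D=todeck(w);z=w[...,2];c=d['color'].astype(int)
    rr=np.hypot(w[...,0]-tcp[0],w[...,1]-tcp[1])
    for lo,hi in((.088,.110),(.066,.084)):
        k=(rr<.04)&(z>lo)&(z<hi)&(c.min(-1)>90)
        if k.sum()>15: 
            R=cv2.minAreaRect(D[k].astype(np.float32));print(n,lo,k.sum(),R,z[k].mean())
a=s['color'][150:320,210:400,::-1];b=t['color'][140:280,110:330,::-1]
cv2.imwrite('pics/c2.png',cv2.hconcat([cv2.resize(a,(400,400)),cv2.resize(wr['color'][:,:,::-1],(400,400))]))
```

```text
t 4.95 tcp [0.5331 0.0804 0.1188] deck [-37.7 -45.9] toolx [ 0.  0. -1.] jawyaw -96.72 F [-0.7  0.4 -2.1] w 0.279 q [ 0.1   0.07  1.98 -0.    1.09  1.79]
scene 0.088 392 ((-0.0368037223815918, -0.04633290320634842), (0.050504185259342194, 0.05059204623103142), 3.2969186305999756) 0.1046931957995469
top 0.088 193 ((-0.03125150501728058, -0.04752162843942642), (0.038845546543598175, 0.050050027668476105), 4.41555643081665) 0.10728827147297912
wrist 0.088 3098 ((-0.03669790178537369, -0.04070177301764488), (0.05014360696077347, 0.039778854697942734), 1.7654483318328857) 0.10857497249496222
```

View pics/c2.png

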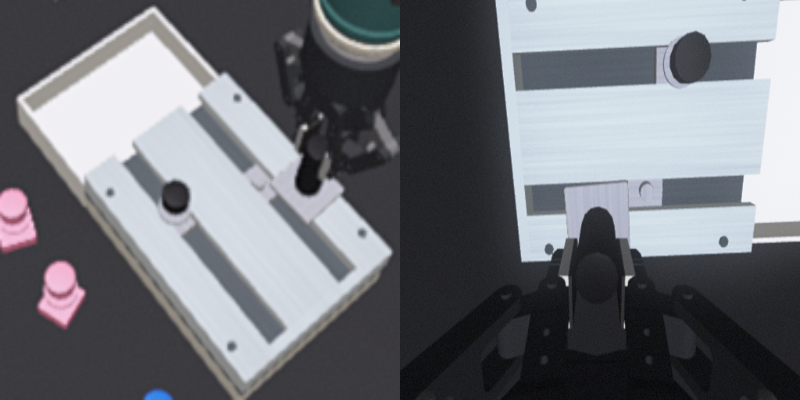

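The sole is about 1 mm off the slot's centreline and 2–3° skewed, and the foot is clearly ahead of the blade. I'll correct both and lower it.

Call:
apply_moves(
  increments=[
    [0.001,0,0,0,0,-2.5,0],
    [0,0,-0.01,0,0,0,0],
    [0,0,-0.01,0,0,0,0],
    [0,0,-0.01,0,0,0,0],
    [0,0,-0.01,0,0,0,0],
    [0,0,-0.001,0,0,0,0],
    [0,0,0,0,0,0,0],
    [0,0,0,0,0,0,0],
    [0,0,0,0,0,0,0],
  ],
)

```text
time_s: 5.85
tcp_pos: [0.5341, 0.0815, 0.0779]
eef_rot: [0.705, -0.056, -0.705, -0.056]
force: [-0.2, -0.2, -2.1]
width: 0.278
```

Run:
```python
from h import *
state();s=grab('scene','s3')
tcp=r.get_obs()['tcp_pos']
w=pts(s);D=todeck(w);z=w[...,2];c=s['color'].astype(int)
rr=np.hypot(w[...,0]-tcp[0],w[...,1]-tcp[1])
k=(rr<.04)&(abs(z-.0645)<.004)&(c.min(-1)>90);k=cv2.morphologyEx(k.astype('uint8'),cv2.MORPH_OPEN,np.ones((3,3)))>0
print(k.sum(),cv2.minAreaRect(D[k].astype(np.float32)),z[k].mean())
```

```text
t 5.85 tcp [0.5341 0.0815 0.0779] deck [-38.9 -44.9] toolx [ 0.001  0.    -1.   ] jawyaw -99.11 F [-0.2 -0.2 -2.1] w 0.278 q [0.11 0.12 2.01 0.   1.01 1.84]
299 ((-0.03903515636920929, -0.04380324110388756), (0.04934589937329292, 0.04998770356178284), 0.6586294770240784) 0.0655279836175828
```

Call:
apply_moves(
  increments=[
    [0,0,-0.001,0,0,0,0],
    [-0.0007,-0.008,0,0,0,0,0],
    [-0.0007,-0.008,0,0,0,0,0],
    [-0.0007,-0.008,0,0,0,0,0],
    [-0.0007,-0.008,0,0,0,0,0],
    [-0.0007,-0.008,0,0,0,0,0],
    [-0.0007,-0.008,0,0,0,0,0],
    [-0.0007,-0.008,0,0,0,0,0],
    [-0.0007,-0.008,0,0,0,0,0],
    [-0.0007,-0.008,0,0,0,0,0],
  ],
)

```text
time_s: 6.9
tcp_pos: [0.5275, 0.0088, 0.0766]
eef_rot: [0.705, -0.056, -0.705, -0.056]
force: [0.2, 0.9, -1.8]
width: 0.276
```

```bash
cat > chk.py <<'E'
from h import *
import sys
state();s=grab('scene',sys.argv[1]);w=pts(s);D=todeck(w);z=w[...,2];c=s['color'].astype(int)
m=(abs(D[...,1]+.045)<.010)&(abs(D[...,0])<.12)&(z>.037)&(z<.048);print('foot?',m.sum(),np.percentile(D[m][:,0],[5,50,95]) if m.any() else '')
m=(abs(D[...,1]-.045)<.02)&(abs(D[...,0])<.1)&(z>.08);print('clamp',m.sum(),D[m].mean(0))
m=(D[...,0]>.125)&(D[...,0]<.228)&(abs(D[...,1])<.085)&(z>.010)&(z<.05)&(c.max(-1)>60);print('tray obj',m.sum(),D[m].mean(0) if m.any() else '',z[m].mean() if m.any() else '')
E
python3 chk.py s4
```

```text
t 6.9 tcp [0.5275 0.0088 0.0766] deck [ 34.2 -45.5] toolx [ 0.  0. -1.] jawyaw -99.12 F [ 0.2  0.9 -1.8] w 0.276 q [-0.03  0.1   2.04  0.    1.    1.7 ]
foot? 21 [-0.11867308  0.06954003  0.07330661]
clamp 144 [0.03819902 0.04808816]
tray obj 1 [ 0.22329385 -0.02245346] 0.010161850541120288
```

The foot is moving with the blade: its front edge is at about 73 mm, as expected. I continue the push.

Call:
apply_moves(
  increments=[
    [-0.0006,-0.008,0,0,0,0,0],
    [-0.0006,-0.008,0,0,0,0,0],
    [-0.0006,-0.008,0,0,0,0,0],
    [-0.0006,-0.008,0,0,0,0,0],
    [-0.0006,-0.008,0,0,0,0,0],
    [-0.0006,-0.008,0,0,0,0,0],
    [-0.0006,-0.008,0,0,0,0,0],
    [-0.0006,-0.008,0,0,0,0,0],
    [-0.0006,-0.008,0,0,0,0,0],
    [-0.0006,-0.008,0,0,0,0,0],
  ],
)

```text
time_s: 7.95
tcp_pos: [0.5215, -0.0714, 0.0766]
eef_rot: [0.705, -0.056, -0.705, -0.056]
force: [0.1, 0.4, -2.3]
width: 0.28
```

Call:
apply_moves(
  increments=[
    [-0.0006,-0.008,0,0,0,0,0],
    [-0.0006,-0.008,0,0,0,0,0],
    [-0.0003,-0.004,0,0,0,0,0],
    [0,0,0,0,0,0,0],
    [0,0,0,0,0,0,0],
    [0,0,0,0,0,0,0],
  ],
)

```text
time_s: 8.55
tcp_pos: [0.52, -0.0903, 0.0765]
eef_rot: [-0.705, 0.056, 0.705, 0.056]
force: [0.1, -0.1, -2.7]
width: 0.278
```

```bash
python3 chk.py s5; python3 -c "
from h import *
t=cv2.imread('pics/s5.png')[120:320,200:400];d=grab('wrist','w5')['color'][:,:,::-1]
cv2.imwrite('pics/c5.png',cv2.hconcat([cv2.resize(t,(400,400)),cv2.resize(d,(400,400))]))"
```

```text
t 8.55 tcp [ 0.52   -0.0903  0.0765] deck [133.6 -44.8] toolx [-0.  0. -1.] jawyaw -99.11 F [ 0.1 -0.1 -2.7] w 0.278 q [-0.22  0.1   2.04  0.    1.    1.51]
foot? 10 [-0.11903205 -0.11866696 -0.1180722 ]
clamp 149 [0.03792323 0.04830438]
tray obj 130 [ 0.18431369 -0.03631113] 0.02641504415706081
```

View pics/c5.png

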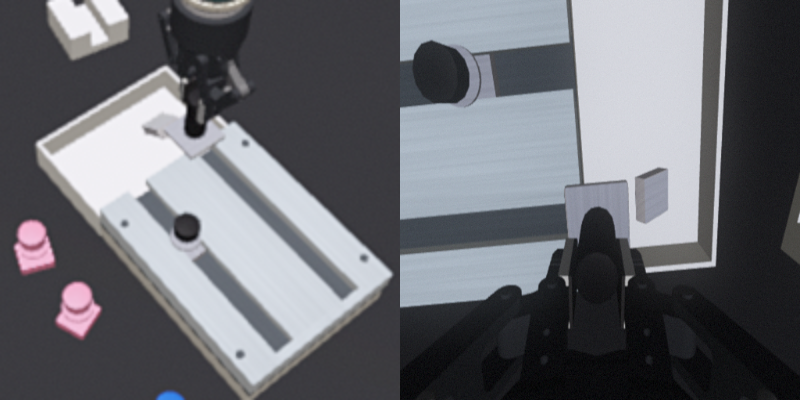

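The slot is clear and the foot stands on end in the tray, free of the scraper. The clamp hasn't moved. I'll draw the scraper back over the slot, set it down and release.

Call:
apply_moves(
  increments=[
    [0.001,0.012,0,0,0,0,0],
    [0.001,0.012,0,0,0,0,0],
    [0.001,0.012,0,0,0,0,0],
    [0.001,0.012,0,0,0,0,0],
    [0.001,0.012,0,0,0,0,0],
    [0.001,0.012,0,0,0,0,0],
    [0.001,0.012,0,0,0,0,0],
    [0.0008,0.01,0,0,0,0,0],
    [0,0,0,0,0,0,0],
    [0,0,0,0,0,0,0],
  ],
)

```text
time_s: 9.65
tcp_pos: [0.5279, 0.0036, 0.0766]
eef_rot: [-0.705, 0.056, 0.705, 0.056]
force: [-0.8, -1.0, -2.7]
width: 0.277
```

Call:
apply_moves(
  increments=[
    [0,0,-0.0005,0,0,0,0],
    [0,0,-0.0005,0,0,0,0],
    [0,0,-0.0005,0,0,0,0],
    [0,0,0,0,0,0,0],
    [0,0,0,0,0,0,0],
  ],
)

```text
time_s: 10.15
tcp_pos: [0.528, 0.003, 0.0755]
eef_rot: [0.705, -0.056, -0.705, -0.056]
force: [-1.0, -1.5, 1.6]
width: 0.28
```

```bash
python3 chk.py s6
```

```text
t 10.15 tcp [0.528  0.003  0.0755] deck [ 40.  -44.6] toolx [ 0. -0. -1.] jawyaw -99.13 F [-1.  -1.5  1.6] w 0.28 q [-0.04  0.1   2.04 -0.    1.    1.69]
foot? 10 [-0.11894404 -0.11871418 -0.11845124]
clamp 146 [0.0379549  0.04817263]
tray obj 161 [ 0.18202421 -0.03755916] 0.027364825399017818
```

The force along z went from -2.7 to +1.6 N, so the sole is resting on the deck. Releasing.

Call:
apply_moves(
  increments=[
    [0,0,0,0,0,0,35],
    [0,0,0,0,0,0,50],
    [0,0,0,0,0,0,75],
    [0,0,0,0,0,0,100],
    [0,0,0,0,0,0,100],
    [0,0,0,0,0,0,100],
    [0,0,0,0,0,0,100],
  ],
)

```text
time_s: 10.9
tcp_pos: [0.5279, 0.0035, 0.0751]
eef_rot: [0.705, -0.056, -0.705, -0.056]
force: [0.1, -0.3, -0.4]
width: 1.001
```

Call:
apply_moves(
  increments=[
    [0,0,0.01,0,0,0,100],
    [0,0,0.02,0,0,0,100],
    [0,0,0.03,0,0,0,100],
    [0,0,0.04,0,0,0,100],
    [0,0,0.04,0,0,0,100],
    [-0.02,0,0.03,0,0,0,100],
    [-0.02,0,0,0,0,0,100],
    [-0.02,0,0,0,0,0,100],
    [0,0,0,0,0,0,100],
    [0,0,0,0,0,0,100],
  ],
)

```text
time_s: 11.9
tcp_pos: [0.4682, 0.0034, 0.2459]
eef_rot: [0.706, -0.056, -0.704, -0.056]
force: [0.1, -0.3, 0.2]
width: 0.997
```

```bash
python3 chk.py s7
python3 - <<'E'
from h import *
s=dict(np.load('s7.npz'));w=pts(s);D=todeck(w);z=w[...,2];c=s['color'].astype(int)
rr=np.hypot(D[...,0]-.04,D[...,1]+.045)
k=(rr<.036)&(abs(z-.064)<.0045)&(c.min(-1)>90);k=cv2.morphologyEx(k.astype('uint8'),cv2.MORPH_OPEN,np.ones((3,3)))>0
print('sole',cv2.minAreaRect(D[k].astype(np.float32)),z[k].mean())
k=(rr<.036)&(z>.12)&(z<.135);print('handle top',k.sum(),D[k].mean(0),z[k].mean())
t=s['color'][120:320,200:400,::-1];d=grab('wrist','w7')['color'][:,:,::-1]
cv2.imwrite('pics/c7.png',cv2.hconcat([cv2.resize(t,(400,400)),cv2.resize(d,(400,400))]))
E
```

```text
t 11.9 tcp [0.4682 0.0034 0.2459] deck [  44.5 -104.2] toolx [ 0.002 -0.    -1.   ] jawyaw -99.12 F [ 0.1 -0.3  0.2] w 0.997 q [-0.05 -0.16  1.97  0.    1.33  1.68]
foot? 10 [-0.11884499 -0.11849616 -0.11810034]
clamp 144 [0.03800396 0.04804579]
tray obj 162 [ 0.18165148 -0.03733183] 0.027327688746974034
sole ((0.039899736642837524, -0.04528513550758362), (0.05007579177618027, 0.05332523584365845), 0.2886892557144165) 0.06310207957999887
handle top 113 [ 0.03927286 -0.04290112] 0.12459902136647487
```

View pics/c7.png

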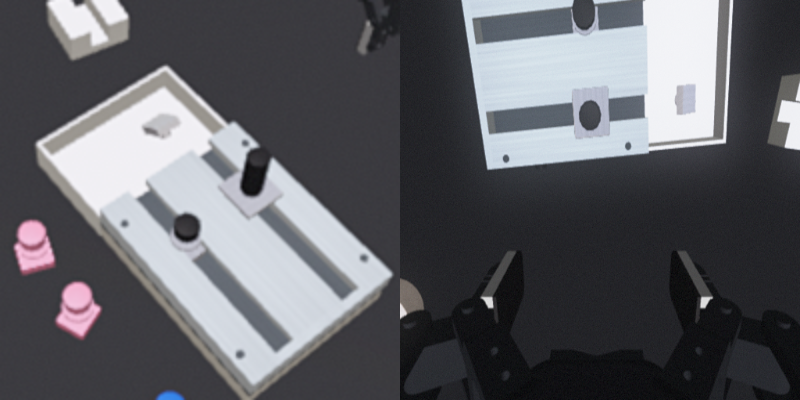

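The scraper stands upright on its sole in the cleared slot, the foot lies in the tray, and the clamp is where it was.

```bash
python3 -c "
from plant import r
print(r.sign_off())"
```

```text
the job is handed in; nothing more can be done
None
```

I took the scraper off its stand, lowered its blade into the slot behind the broken foot, and pushed the foot out of the open end into the tray. I then drew the scraper back over the cleared slot, released it and moved the arm clear. The job was handed in at about 12 s of the 48 s limit.

Last checks, in deck coordinates:
- **Scraper:** its sole is flat on the deck at x = 40, y = -45 mm, about 0.3° off square. The handle top is 125 mm above the bench, against 126 mm expected.
- **Broken foot:** it is on the tray floor at about x = 180, y = -37 mm, standing on its end, and it did not move between the last two looks. The gripper never touched it.
- **Sound clamp:** it stayed at x = 38 mm. Its y read 48 mm in the scene camera and 45 mm in the top camera, a steady difference between the cameras and not movement.
- **Forces:** they stayed below 5 N in every reading I took.

The wrist and top cameras disagreed by about 3 mm on the scraper's first position. I grasped midway between the two, and the later checks showed nothing wrong from it.

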